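# Gauge brass ferrules at the jeweller's bench

### The arm

A 6-joint arm with a two-finger parallel gripper is mounted at the origin on the work surface. World frame = base frame: x ahead of the robot, y to its left, z up, the work surface at z = 0. Lengths are in m, angles in degrees, forces in N, time in s.
With the tool pointing down it reaches from about 0.25 to 0.725 m from the base axis. Payload 9.7 kg.
Tool frame: the origin (TCP) lies between the finger pads; the fingertips stand bot.tcp_to_tips ahead of it and the grasp point (between the pads) lies 2 mm behind it (bot.tcp_to_tips is the distance from the TCP to the fingertips, in m); z points along the fingers, y is the line along which they close (so a half turn about z gives the same grasp; the last joint's range is limited). The gripper opens to 85 mm and grips with 20 to 120 N. Pads are 22 mm wide; open, the fingers measure 114 mm over their backs; the gripper's body (76 mm by 85 mm) begins 54 mm behind the grasp point. The pads swing forward as they close: fully open they stand 13 mm farther back than shut.
Start: joints at [0, 4.979, 10.078, 95.1, 0, 90], TCP at [0.55, -0, 0.248] pointing down, gripper open.
Joint ranges: [-179.16, 179.16], [-48.56, 103.87], [-65.8, 70.77], [-126.05, 130.52], [-82.76, 87.17], [-180, 180]. Speed limits (degrees/s): [127.2, 127.2, 147.25, 180, 180, 180].

### API

Orientations are given as [roll, pitch, yaw] about the fixed x, y, z axes, in that order (R = Rz(yaw) Ry(pitch) Rx(roll)).
In Python, from workcell import sensors, camera, camera_params, bot gives the robot as it stands.
- The arm moves only by the tool apply_moves, never from a script. Its argument "motion" is a list of rows, each an object with "jaw": the opening, from -1 (shut) to 1 (fully open); "xyz": the shift along the tool's x, y, z in mm, a list of three; "twist": the turn about the tool's z in rad. A call has 1 to 5 rows; each row is the pose to reach, as a shift and turn from the pose commanded when the call began, along the tool's axes at that moment; what a row does not reach only later rows make up. A row lasts 1/8 s, in which the tool goes at most 62.5 mm and 10.7 degrees, less where a joint would pass 70% of its speed; a pose out of reach is approached as far as the arm can. A call with a gripper value outside its range is refused whole. The fingers move at their own pace and stop on an object; "grip_force" is the grip in N (left out, the last holds). Time passes only in rows, so rows that repeat a pose let the fingers close. It gives the time, the measured TCP pose, the force, the opening and the grip force at its end, in the units of the state.
- sensors.get_obs(): the state, without advancing time (a new reading comes with each control period).
- camera(name): name is "scene" or "side" or "wrist"; returns (picture, depth): 384x512x3 uint8, red, green, blue; 384x512 float32, m along the optical axis (not along the pixel's ray), 0 where there is no reading.
- camera_params(name): a dict with "mtx" (3x3 intrinsics, pixels), "rvec" (rotation vector, rad) and "tvec" (3), from world to camera coordinates, as OpenCV has them. Camera axes: x right, y down, z forward; pixel columns grow to the right and rows downward; lengths in m; the calibration is good to about 2 mm. A picture is of the moment at which its call begins: read the wrist's pose just before it. camera_params takes no time and is no camera call; for the wrist camera it gives the pose at the moment of the call.
- bot.job_done(): hands the job in; it is judged then, once.
The state is a dict: "time": time; "q": joint angles; "qd": joint speeds; "joint_efforts": joint torques, N m; "ee_pos": TCP position; "tcp_rot": TCP orientation; "wrist_force": force on the tool from outside, world axes, zero at the start; "torque": the same for the moment, N m; "opening": finger opening in m; "grasp_force": force on a finger pad.
Only numpy, scipy, OpenCV 4.12 (cv2) and the standard library are available. Lean on these libraries where they do the work, as an engineer would, in place of code of your own. Each camera call takes 0.05 s, during which the arm holds its last target. There are 200 camera calls.

### The job

Pull the little drawer out to its stop. Then try each of the two brass ferrules on the upright steel gauge pin, pressing it down until it stops but without forcing it, and put it away before you take the other: a ferrule that slides right down to the block is good and is stood upright in the drawer, one that sticks part-way is stood upright in the blue tin. Leave the drawer open, and leave the jar, the bangle and the brush where they are.

Things in the scene. Friction and masses are not known exactly. Their poses are not given: they have to be found in the camera images.
- ferrule_a: One of two brass ferrules that look alike: plain upright tube, 30 mm outside diameter, 40 mm long, 130 g, both mouths 21 mm in diameter. One of the two may be narrowed to 15 mm inside, from 13 mm behind either mouth, and then sticks on the pin. Starts standing on the bench. Origin at the centre of its lower end, z along the tube.
- ferrule_b: The other ferrule; same outside sizes, mouths and origin as ferrule_a; it too may or may not be narrowed inside.
- gauge: Fixed gauge: 64 mm square dark wood foot 8 mm high, on it a 50 mm square steel block up to 20 mm above the bench, and from its middle an upright polished steel pin, 19 mm in diameter and 45 mm high (tip 65 mm above the bench), its nose bevelled to 16 mm in the last 2 mm. Origin at the bench under the pin's axis.
- gauge_seat (a point): Foot of the pin: on the pin's axis at the top of the steel block, 20 mm above the bench; z up. A good ferrule's lower end comes to rest here; a narrowed one stops with its lower end 32 mm higher.
- unit: Fixed wooden one-drawer unit, 200 mm deep (x), 160 mm wide (y), 85 mm high, origin at the bench under its centre; the drawer opens along its -x.
- unit_drawer0 (a joint): Drawer travel in m: 0 shut, 0.134 at its stop; it slides along the unit's -x axis with light friction and stays where left.
- unit_drawer0_handle (a point): Middle of the drawer's brass bar handle: a round bar 11 mm thick and 80 mm long along the unit's y, 35 mm in front of the drawer front, about 46 mm above the bench (39 mm below the unit's top). Moves with the drawer.
- drawer_floor (a point): Centre of the drawer's inner floor, 22 mm above the bench; axes as the unit's. Inside, the drawer is 155 mm (x) by 118 mm (y); side walls rise 41 mm above the floor, the front 52 mm. At the stop the part from x = -75 mm to x = +45 mm is out from under the unit's top. Moves with the drawer.
- tin_in (a point): Centre of the inner floor of the fixed, open blue tin: outside 130 mm (x) by 110 mm (y) by 30 mm high, walls 4 mm; axes as the tin's.
- flux_jar: Bystander: amber jar with black cap, 44 mm in diameter, 50 mm high, origin under its centre.
- bangle: Bystander: silver-coloured bangle lying flat, 66 mm outside diameter, 8 mm high, origin under its centre.
- brush: Bystander: wooden-handled brush lying flat, 130 mm long, about 20 mm high, origin under its middle, x along it.
Things that resemble listed ones, but are neither listed nor needed, are in the scene too. Leave any brown look-alike of the part that bears tin_in alone.

How it is judged:
By the outcome, as a careful person would: the job done as asked, in the order asked, and still so for the second after the job is handed in, with the robot touching nothing.
It also fails if it takes over 72 s, if anything falls off the work surface, if the arm or the gripper's body presses on something with over 40 N, if the wrist force passes 120 N, or if a joint passes its speed limit or range.

## Working session

There is one attempt and no reset: what is moved stays moved. The work goes in short steps, Python scripts to look and compute and a tool call to move; the robot and the scene stay as the last step left them, time stands still between calls to the robot, and variables do not carry over. Pictures are saved under pics/ and viewed, at most 10 in all, crops included, and the job is handed in when it is done.

Besides the shell and the picture viewer there is one more tool, called by a JSON object that holds its "name" and its "arguments". apply_moves: Moves the arm, as the interface text tells. Its arguments: {"type":"object","properties":{"motion":{"type":"array","items":{"type":"object","properties":{"jaw":{"type":"number"},"xyz":{"type":"array","items":{"type":"number"}},"twist":{"type":"number"}}}},"grip_force":{"type":"number"}},"required":["motion"]}

```bash
ls; mkdir -p pics
cat > h.py <<'E'
import numpy as np, cv2
from workcell import sensors, camera, camera_params, bot
def world(name,u,v,d,p=None):
    p=p or camera_params(name); K=np.array(p['mtx']);R=cv2.Rodrigues(np.array(p['rvec'],float))[0];t=np.array(p['tvec'],float).ravel()
    c=np.linalg.inv(K)@np.array([u,v,1.0])*d
    return R.T@(c-t)
def cloud(name,dep,p=None):
    p=p or camera_params(name); K=np.array(p['mtx']);R=cv2.Rodrigues(np.array(p['rvec'],float))[0];t=np.array(p['tvec'],float).ravel()
    v,u=np.mgrid[:dep.shape[0],:dep.shape[1]]
    c=np.stack([u,v,np.ones_like(u)],-1)@np.linalg.inv(K).T*dep[...,None]
    w=(c-t)@R; w[dep==0]=np.nan
    return w
E
python3 - <<'E'
from h import *
for n in ['scene','side','wrist']:
    p=camera_params(n)
    im,d=camera(n); np.savez(f'{n}0.npz',im=im,d=d,**{k:np.array(v) for k,v in p.items()})
    cv2.imwrite(f'pics/{n}0.png',cv2.resize(im[...,::-1],(800,600),interpolation=cv2.INTER_CUBIC))
    R=cv2.Rodrigues(np.array(p['rvec'],float))[0];print(n,-R.T@np.array(p['tvec'],float).ravel(),R[2])
o=sensors.get_obs();print(o['time'],o['ee_pos'],o['tcp_rot'],o['opening'],bot.tcp_to_tips)
E
```

```text
pics
scene [ 1.37793219 -0.60380083  1.02588971] [-0.59391884  0.39418331 -0.70134152]
side [ 0.07853475 -0.72436566  0.68245588] [ 0.45527594  0.66026666 -0.59730373]
wrist [0.55033774 0.08198154 0.37378249] [-0.00102106 -0.31636351 -0.94863749]
0.15 [5.49860028e-01 1.45066601e-06 2.47765895e-01] [-1.79944534e+02  2.04291297e-03  8.99989150e+01] 0.08547470434441995 0.017
```

View pics/scene0.png

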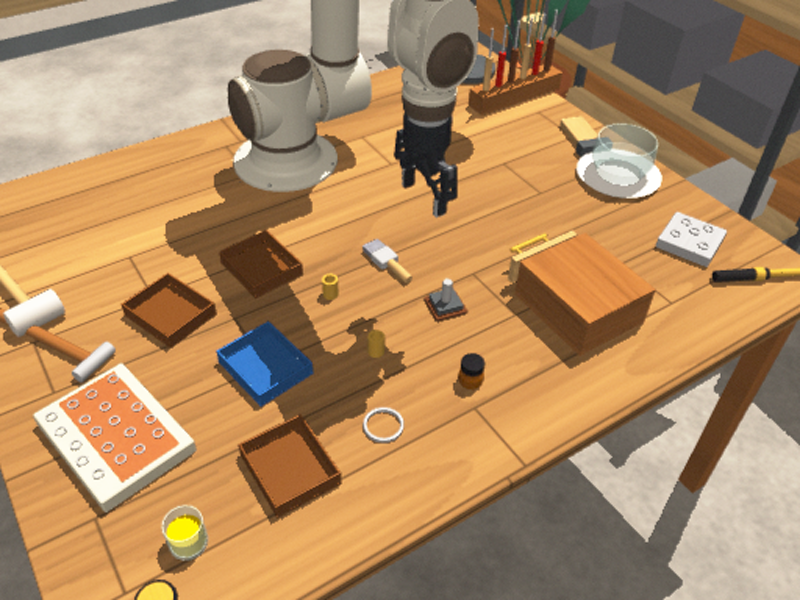

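View pics/side0.png

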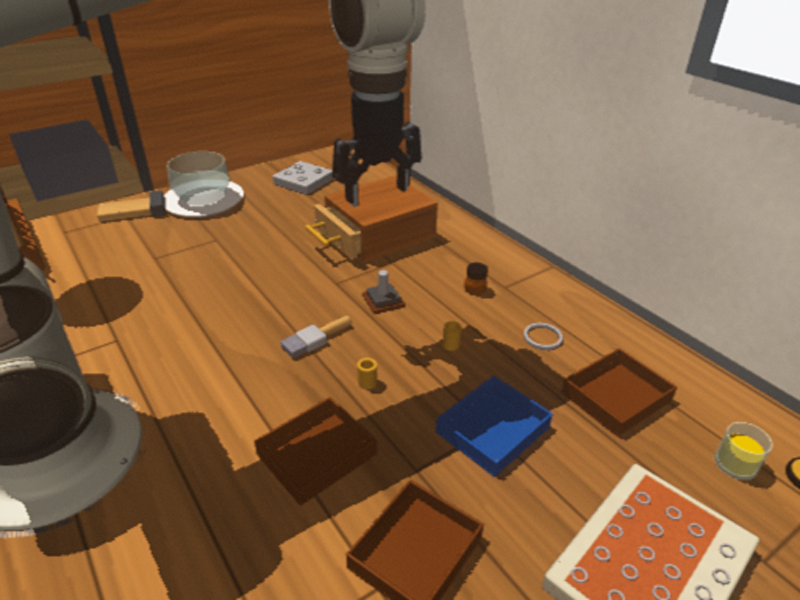

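The scene picture (800x600) shows ferrules at (330,287) and (376,344), the gauge at (446,298), the unit at (585,288) with its handle at (530,243), and the blue tin at (265,362). The brown trays are look-alikes. The bystanders are the brush at (387,260), jar at (472,372) and bangle at (383,425). The side view agrees: ferrules (368,374) and (452,336), gauge (383,290), tin (495,422).

Run:
```python
from h import *
S=1.5625
C={}
for n in ['scene','side']:
    z=np.load(n+'0.npz'); C[n]=cloud(n,z['d'],z)
    C[n+'im']=z['im']
pix={'scene':dict(fA=(330,287),fB=(376,344),pin=(447,298),tin=(265,362),handle=(530,243),unit=(585,275),brush=(387,260),jar=(472,372),bangle=(383,425)),
'side':dict(fA=(368,374),fB=(452,336),pin=(383,290),tin=(495,422),handle=(322,232),unit=(380,215),jar=(476,278))}
def circ(P):
    A=np.c_[2*P[:,:2],np.ones(len(P))]; s=np.linalg.lstsq(A,(P[:,:2]**2).sum(1),rcond=None)[0]; return s[:2],np.sqrt(s[2]+s[:2]@s[:2])
for n in ['scene','side']:
    w=C[n]
    for k,(u,v) in pix[n].items():
        print(n,k,np.round(w[int(v/S),int(u/S)],4))
    for k,r in [('fA',22),('fB',22),('pin',28),('jar',28)]:
        u,v=[int(a/S) for a in pix[n][k]]
        P=w[v-r:v+r,u-r:u+r].reshape(-1,3);P=P[np.isfinite(P).all(1)]
        c0=w[v,u,:2]; P=P[np.hypot(*(P[:,:2]-c0).T)<(.04)]
        lo,hi=(.006,.034) if k[0]=='f' else (.026,.06) if k=='pin' else (.005,.03)
        Q=P[(P[:,2]>lo)&(P[:,2]<hi)]; c,rad=circ(Q)
        print('  fit',k,len(Q),c.round(4),rad.round(4),'top',np.percentile(P[:,2],98).round(4))
    im=C[n+'im'].astype(int); m=(im[...,2]>im[...,0]*1.6+20)&(w[...,2]<.06)&(w[...,2]>.02)
    m=cv2.morphologyEx(m.astype(np.uint8),cv2.MORPH_OPEN,np.ones((2,2)))>0
    P=w[m][:,:2]; P=P[np.hypot(*(P-np.median(P,0)).T)<.12]
    r=cv2.minAreaRect((P*1000).astype(np.float32)); print('  tin rim',len(P),r, w[m][:,2].max())
    # unit top
    m=(w[...,2]>.078)&(w[...,2]<.092); u,v=[int(a/S) for a in pix[n]['unit']]
    lab=cv2.connectedComponents(m.astype(np.uint8))[1]; P=w[lab==lab[v,u]]
    print('  unit',len(P),cv2.minAreaRect((P[:,:2]*1000).astype(np.float32)),np.median(P[:,2]))
```

```text
scene fA [ 0.4573 -0.1343  0.0378]
scene fB [ 0.6237 -0.1377  0.0365]
scene pin [0.5944 0.0363 0.0361]
scene tin [ 0.5335 -0.3093  0.0068]
scene handle [0.5683 0.2534 0.0528]
scene unit [0.7188 0.25   0.086 ]
scene brush [0.4327 0.0054 0.0201]
scene jar [ 0.7692 -0.0381  0.0462]
scene bangle [ 0.7553 -0.2039  0.0022]
  fit fA 90 [ 0.447  -0.1253] 0.0137 top 0.0413
  fit fB 96 [ 0.6144 -0.1336] 0.014 top 0.0426
  fit pin 56 [0.5883 0.0392] 0.0068 top 0.0654
  fit jar 121 [ 0.7639 -0.0339] 0.0155 top 0.0533
  tin rim 0 ((0.0, 0.0), (0.0, 0.0), 0.0) nan
  unit 2677 ((720.2227172851562, 252.9533233642578), (169.6234588623047, 188.77378845214844), 89.9421157836914) 0.08591701023213191
side fA [ 0.4345 -0.1412  0.0348]
side fB [ 0.6009 -0.1418  0.0326]
side pin [0.5801 0.0342 0.0327]
side tin [ 0.5503 -0.3065  0.0053]
side handle [0.5973 0.297  0.0231]
side unit [0.682  0.1984 0.0837]
side jar [ 0.7391 -0.0391  0.0415]
  fit fA 125 [ 0.4417 -0.13  ] 0.0131 top 0.0419
  fit fB 108 [ 0.6105 -0.1317] 0.013 top 0.0414
  fit pin 59 [0.5835 0.0373] 0.0067 top 0.066
  fit jar 113 [ 0.7522 -0.0291] 0.0181 top 0.0522
  tin rim 0 ((0.0, 0.0), (0.0, 0.0), 0.0) nan
  unit 1242 ((719.6075439453125, 251.63104248046875), (165.90150451660156, 191.05728149414062), 89.48149871826172) 0.08577365581336635
```

Run:
```python
import cv2,numpy as np
a=cv2.imread('pics/wrist0.png');
z=np.load('scene0.npz')['im'][...,::-1]
cv2.imwrite('pics/comb.png',np.vstack([np.hstack([cv2.resize(z[140:290,140:340],(400,300),interpolation=3),cv2.resize(z[120:240,300:460],(400,300),interpolation=3)]),np.hstack([cv2.resize(a,(400,300)),cv2.resize(np.load('side0.npz')['im'][110:260,160:360,::-1],(400,300),interpolation=3)])]))
```

```text
(no output)
```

View pics/comb.png

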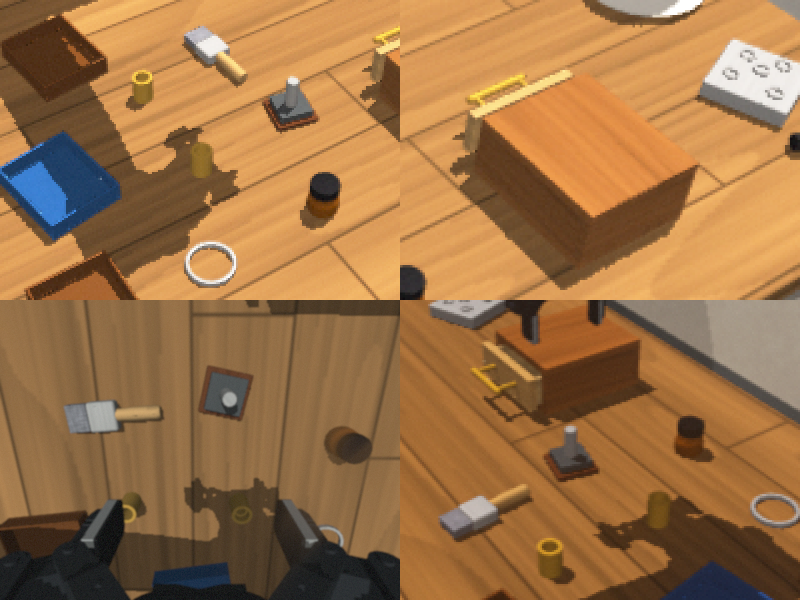

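The crops confirm that there is one blue tin (the others are brown), that the ferrules are bare tubes, and that the gauge sits on a dark foot. The wrist view is clean. Tool axes are [world y, world x, -z]. Next I move above the handle and measure it from close by.

{"name": "apply_moves", "arguments": {"motion": [{"xyz": [56, 0, 0], "jaw": -0.4}, {"xyz": [112, 0, 0], "jaw": -0.4}, {"xyz": [168, 0, 0], "jaw": -0.4}, {"xyz": [224, 4, 0], "jaw": -0.4}, {"xyz": [270, 10, 0], "jaw": -0.4}], "grip_force": 25}}

```text
validation failed for argument at $.mo...
```

{"name": "apply_moves", "arguments": {"motion": [{"xyz": [0, 0, 0], "jaw": -0.4}, {"xyz": [0, 0, 0], "jaw": -0.4}]}}

```text
validation failed for argument at $.mo...
```

Run:
```python
from h import *
n='wrist'
p=camera_params(n); im,d=camera(n); np.savez('wrist1.npz',im=im,d=d,**{k:np.array(v) for k,v in p.items()})
cv2.imwrite('pics/wrist1.png',cv2.resize(im[...,::-1],(768,576)))
o=sensors.get_obs();print(o['time'],o['ee_pos'],o['tcp_rot'],o['opening'])
for n in ['scene0','side0','wrist1']:
    z=np.load(n+'.npz'); w=cloud(n,z['d'],z); i=z['im'].astype(int)
    m=(w[...,2]>.038)&(w[...,2]<.062)&(i[...,0]-i[...,2]>60)&(w[...,0]>.53)&(w[...,0]<.585)&(w[...,1]>.15)&(w[...,1]<.35)
    P=w[m]; print(n,'handle',len(P),np.median(P,0).round(4),np.percentile(P,[3,97],axis=0).round(4)) if len(P) else 0
    m=(w[...,2]>.06)&(w[...,2]<.079)&(w[...,0]>.57)&(w[...,0]<.63)&(w[...,1]>.15)&(w[...,1]<.35)
    P=w[m]; print('front top',len(P),np.percentile(P,[3,97],axis=0).round(4)) if len(P) else 0
    m=(i[...,2]>i[...,0]*1.4+15)&(w[...,2]>.02)&(w[...,2]<.04)&(w[...,1]<-.2)&(w[...,0]>.4)&(w[...,0]<.7)
    P=w[m]; 
    if len(P)>5: print('tin',len(P),cv2.minAreaRect((P[:,:2]*1000).astype(np.float32)),np.percentile(P[:,2],90))
```

```text
0.2 [ 5.49881456e-01 -3.78589066e-06  2.47862605e-01] [-1.79954449e+02  2.81303566e-04  9.00017469e+01] 0.08567447914922534
scene0 handle 98 [0.5674 0.2494 0.0515] [[0.5592 0.2104 0.0455]
 [0.5782 0.291  0.0572]]
front top 222 [[0.5992 0.1766 0.0633]
 [0.6158 0.3262 0.077 ]]
tin 447 ((543.9873657226562, -312.80450439453125), (133.7213134765625, 111.99329376220703), 9.073378562927246) 0.031364165195624974
side0 handle 82 [0.5623 0.2466 0.0516] [[0.5573 0.2104 0.0469]
 [0.5822 0.2911 0.0544]]
front top 253 [[0.5974 0.175  0.0613]
 [0.6291 0.3257 0.0772]]
tin 605 ((541.94287109375, -314.83740234375), (131.27203369140625, 109.56803894042969), 9.553631782531738) 0.031255717098882675
tin 753 ((536.031494140625, -265.4304504394531), (126.63748168945312, 19.138715744018555), 6.756722927093506) 0.031196507017359553
```

View pics/wrist1.png

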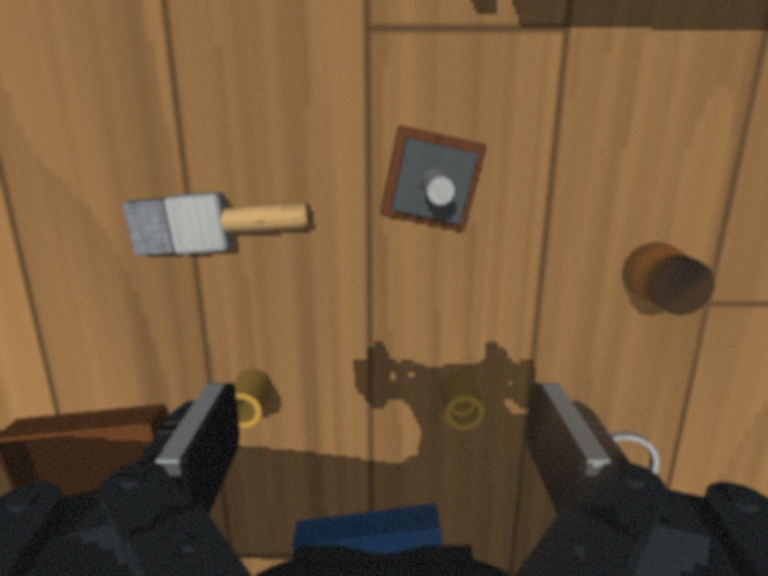

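The move was refused, probably because the rows had no "twist". This view is still from the start pose and shows the pin tip at (440,188) and ferrule rims at (247,408) and (465,412). I'll retry with twist.

{"name": "apply_moves", "arguments": {"motion": [{"xyz": [56, 0, 0], "twist": 0, "jaw": -0.4}, {"xyz": [112, 0, 0], "twist": 0, "jaw": -0.4}, {"xyz": [168, 0, 0], "twist": 0, "jaw": -0.4}, {"xyz": [224, 4, 0], "twist": 0, "jaw": -0.4}, {"xyz": [270, 10, 0], "twist": 0, "jaw": -0.4}], "grip_force": 25}}

```text
time: 0.82
ee_pos: [0.5597, 0.2722, 0.2481]
tcp_rot: [-180.0, 0.0, 90.1]
wrist_force: [0.4, -0.3, 0.5]
opening: 0.0255
grasp_force: 0.0
```

Run:
```python
from h import *
z=np.load('wrist1.npz'); w=cloud('wrist',z['d'],z)
for u,v in [(440,188)]:
    P=w[int(v/1.5)-12:int(v/1.5)+12,int(u/1.5)-12:int(u/1.5)+12].reshape(-1,3); P=P[P[:,2]>.062]; print('pin top',len(P),P.mean(0).round(4),np.ptp(P,axis=0).round(4))
for u,v in [(245,408),(463,412)]:
    u=int(u/1.5);v=int(v/1.5)
    P=w[v-16:v+16,u-16:u+16].reshape(-1,3); P=P[(P[:,2]>.038)&(P[:,2]<.046)]; print('rim',len(P),((P.min(0)+P.max(0))/2).round(4),np.ptp(P,axis=0).round(4))
n='wrist'
p=camera_params(n); im,d=camera(n); np.savez('wrist2.npz',im=im,d=d,**{k:np.array(v) for k,v in p.items()})
cv2.imwrite('pics/wrist2.png',cv2.resize(im[...,::-1],(768,576)))
w=cloud(n,d,p)
m=(w[...,2]>.035)&(w[...,2]<.06)&(w[...,0]>.54)&(w[...,0]<.59)&(w[...,1]>.15)&(w[...,1]<.35)
P=w[m];print('handle',len(P),np.percentile(P,[2,50,98],axis=0).round(4))
for y in (.22,.235,.25,.265,.28):
    Q=P[abs(P[:,1]-y)<.006]; print(y,len(Q),Q.mean(0).round(4) if len(Q) else 0, Q[:,2].max().round(4) if len(Q) else 0)
```

```text
pin top 329 [0.5846 0.0404 0.0654] [0.0185 0.0173 0.0053]
rim 182 [ 0.4483 -0.1282  0.0406] [0.0179 0.0306 0.005 ]
rim 307 [ 0.6115 -0.13    0.0405] [0.0299 0.0301 0.0049]
handle 1253 [[0.5581 0.2132 0.0479]
 [0.5651 0.2573 0.0519]
 [0.5882 0.2962 0.0542]]
0.22 279 [0.5725 0.2203 0.0513] 0.055
0.235 122 [0.5632 0.2352 0.052 ] 0.0545
0.25 124 [0.5631 0.2501 0.0521] 0.0546
0.265 127 [0.563  0.265  0.0521] 0.0546
0.28 175 [0.5671 0.2813 0.0517] 0.0545
```

View pics/wrist2.png

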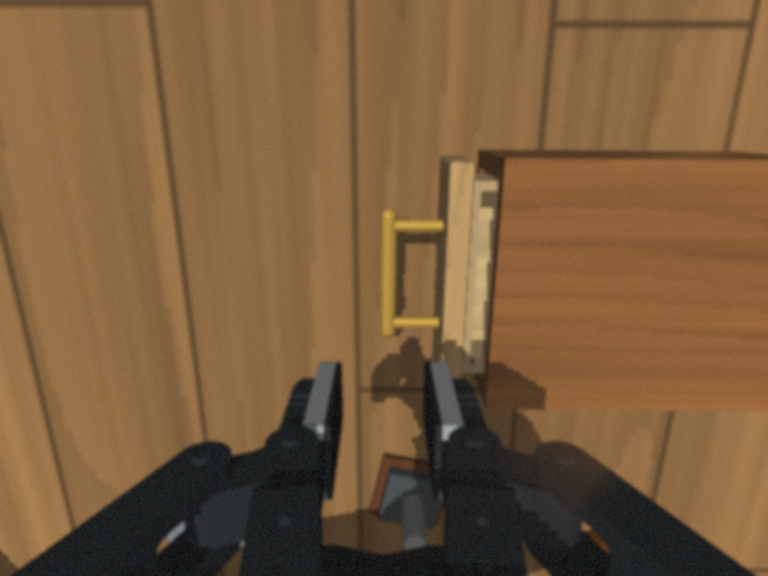

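The wrist view shows the handle bar at (390,272), with the drawer already a little open (front at 455 against the unit edge at 500). I measure the bar at (0.564, 0.254), z about 0.047. The pin is at about (0.585, 0.040), and the rims at about (0.446, -0.128) and (0.6115, -0.131). I'll descend on the handle.

{"name": "apply_moves", "arguments": {"motion": [{"xyz": [-18, 4, 20], "twist": 0, "jaw": -0.5}, {"xyz": [-18, 4, 75], "twist": 0, "jaw": -0.5}, {"xyz": [-18, 4, 130], "twist": 0, "jaw": -0.5}, {"xyz": [-18, 4, 180], "twist": 0, "jaw": -0.5}, {"xyz": [-18, 4, 202], "twist": 0, "jaw": -0.5}], "grip_force": 40}}

```text
time: 1.5
ee_pos: [0.5632, 0.2513, 0.044]
tcp_rot: [-179.9, 0.1, 90.0]
wrist_force: [-4.8, -20.0, 116.5]
opening: 0.0213
grasp_force: 23.0
```

{"name": "apply_moves", "arguments": {"motion": [{"xyz": [0, 0, 0], "twist": 0, "jaw": -0.5}, {"xyz": [0, 0, 0], "twist": 0, "jaw": -1}, {"xyz": [0, 0, 0], "twist": 0, "jaw": -1}, {"xyz": [0, 0, 0], "twist": 0, "jaw": -1}], "grip_force": 40}}

```text
time: 2.0
ee_pos: [0.564, 0.2519, 0.0463]
tcp_rot: [-180.0, 0.0, 90.0]
wrist_force: [0.2, -1.9, 0.7]
opening: 0.009
grasp_force: 39.0
```

{"name": "apply_moves", "arguments": {"motion": [{"xyz": [0, -10, 0], "twist": 0, "jaw": -1}, {"xyz": [0, -30, 0], "twist": 0, "jaw": -1}, {"xyz": [0, -55, 0], "twist": 0, "jaw": -1}, {"xyz": [0, -75, 0], "twist": 0, "jaw": -1}, {"xyz": [0, -85, 0], "twist": 0, "jaw": -1}]}}

```text
time: 2.62
ee_pos: [0.4777, 0.2523, 0.0463]
tcp_rot: [-180.0, -0.0, 90.0]
wrist_force: [1.0, 1.6, -1.4]
opening: 0.0094
grasp_force: 39.4
```

{"name": "apply_moves", "arguments": {"motion": [{"xyz": [0, -10, 0], "twist": 0, "jaw": -1}, {"xyz": [0, -20, 0], "twist": 0, "jaw": -1}, {"xyz": [0, -26, 0], "twist": 0, "jaw": -1}, {"xyz": [0, -30, 0], "twist": 0, "jaw": -1}, {"xyz": [0, -34, 0], "twist": 0, "jaw": -1}]}}

```text
time: 3.25
ee_pos: [0.4449, 0.2524, 0.0463]
tcp_rot: [180.0, -0.0, 90.0]
wrist_force: [0.7, 5.2, -3.2]
opening: 0.0099
grasp_force: 39.3
```

{"name": "apply_moves", "arguments": {"motion": [{"xyz": [0, -4, 0], "twist": 0, "jaw": -1}, {"xyz": [0, -8, 0], "twist": 0, "jaw": -1}, {"xyz": [0, -12, 0], "twist": 0, "jaw": -1}, {"xyz": [0, -16, 0], "twist": 0, "jaw": -1}, {"xyz": [0, -16, 0], "twist": 0, "jaw": -1}]}}

```text
time: 3.88
ee_pos: [0.4426, 0.2525, 0.0469]
tcp_rot: [178.4, -0.0, 89.7]
wrist_force: [83.8, 3.3, -50.4]
opening: 0.0097
grasp_force: 40.9
```

The drawer is at its stop. I relax the pull, open, and rise.

{"name": "apply_moves", "arguments": {"motion": [{"xyz": [0, 14, 0], "twist": 0, "jaw": -1}, {"xyz": [0, 15, 0], "twist": 0, "jaw": -0.5}, {"xyz": [0, 15, 0], "twist": 0, "jaw": -0.5}]}}

```text
time: 4.25
ee_pos: [0.4434, 0.2515, 0.046]
tcp_rot: [-179.9, 0.1, 90.0]
wrist_force: [1.4, -0.1, 0.1]
opening: 0.0215
grasp_force: 0.0
```

{"name": "apply_moves", "arguments": {"motion": [{"xyz": [0, 0, -10], "twist": 0, "jaw": -0.5}, {"xyz": [0, 0, -35], "twist": 0, "jaw": -0.5}, {"xyz": [0, 0, -75], "twist": 0, "jaw": -0.5}, {"xyz": [0, 0, -110], "twist": 0, "jaw": -0.5}, {"xyz": [0, 0, -130], "twist": 0, "jaw": -0.5}]}}

```text
time: 4.88
ee_pos: [0.444, 0.2522, 0.1792]
tcp_rot: [179.9, -0.1, 90.0]
wrist_force: [-0.0, 0.2, 0.0]
opening: 0.0212
grasp_force: 0.0
```

Run:
```python
from h import *
o=sensors.get_obs();print(o['time'],o['ee_pos'],o['tcp_rot'],o['wrist_force'])
for n in ['scene','wrist']:
    p=camera_params(n); im,d=camera(n); w=cloud(n,d,p)
    m=(w[...,2]>.035)&(w[...,2]<.06)&(w[...,0]>.41)&(w[...,0]<.46)&(w[...,1]>.19)&(w[...,1]<.32)
    P=w[m];print(n,'handle',len(P),np.percentile(P,[2,50,98],axis=0).round(4) if len(P) else 0)
    m=(w[...,2]>.066)&(w[...,2]<.08)&(w[...,0]>.44)&(w[...,0]<.52)&(w[...,1]>.15)&(w[...,1]<.35)
    P=w[m];print(n,'front',len(P),np.percentile(P,[2,50,98],axis=0).round(4) if len(P) else 0)
    m=(w[...,2]>.014)&(w[...,2]<.03)&(w[...,0]>.46)&(w[...,0]<.63)&(w[...,1]>.15)&(w[...,1]<.35)
    P=w[m];print(n,'floor',len(P),np.percentile(P,[2,50,98],axis=0).round(4) if len(P) else 0)
    cv2.imwrite(f'pics/{n}3.png',cv2.resize(im[...,::-1],(768,576)))
```

```text
4.875 [0.44396766 0.25222792 0.17916026] [ 1.79866596e+02 -6.57277774e-02  9.00227003e+01] [-0.00947656  0.22760892  0.02088813]
scene handle 87 [[0.4415 0.2112 0.0436]
 [0.4501 0.2534 0.0516]
 [0.4595 0.2958 0.0564]]
scene front 214 [[0.4817 0.1787 0.0664]
 [0.4936 0.2516 0.0722]
 [0.5056 0.3286 0.0773]]
scene floor 563 [[0.4956 0.1807 0.0184]
 [0.5384 0.2647 0.0237]
 [0.5998 0.315  0.0295]]
wrist handle 1637 [[0.4414 0.2138 0.0486]
 [0.4471 0.2593 0.0521]
 [0.4585 0.2973 0.0541]]
wrist front 3818 [[0.4816 0.1976 0.0681]
 [0.4888 0.2732 0.0731]
 [0.4962 0.3289 0.0745]]
wrist floor 17742 [[0.5129 0.1946 0.0211]
 [0.5708 0.2566 0.0228]
 [0.628  0.3182 0.0267]]
```

The drawer is out: the handle moved to x=0.446 and hit a hard stop. Next is ferrule A at about (0.446, -0.128).

{"name": "apply_moves", "arguments": {"motion": [{"xyz": [-30, 0, 0], "twist": 0, "jaw": 0.3}, {"xyz": [-80, 0, 0], "twist": 0, "jaw": 0.3}, {"xyz": [-135, 0, 0], "twist": 0, "jaw": 0.3}, {"xyz": [-190, 0, 0], "twist": 0, "jaw": 0.3}, {"xyz": [-245, 0, 0], "twist": 0, "jaw": 0.3}]}}

```text
time: 5.6
ee_pos: [0.4432, 0.0055, 0.1755]
tcp_rot: [-180.0, 0.0, 90.0]
wrist_force: [0.5, -0.7, -0.5]
opening: 0.0552
grasp_force: 0.0
```

{"name": "apply_moves", "arguments": {"motion": [{"xyz": [-55, 0, 0], "twist": 0, "jaw": 0.3}, {"xyz": [-95, 0, 0], "twist": 0, "jaw": 0.3}, {"xyz": [-122, 1, 0], "twist": 0, "jaw": 0.3}, {"xyz": [-135, 2, 0], "twist": 0, "jaw": 0.3}, {"xyz": [-135, 2, 0], "twist": 0, "jaw": 0.3}]}}

```text
time: 6.22
ee_pos: [0.4458, -0.128, 0.1758]
tcp_rot: [-180.0, -0.0, 89.9]
wrist_force: [-0.4, 0.1, -0.4]
opening: 0.0556
grasp_force: 0.0
```

```bash
cat >> h.py <<'E'
def rim(x,y,lo=.037,hi=.046,r=.026,save=None,n='wrist'):
    p=camera_params(n); im,d=camera(n); w=cloud(n,d,p)
    m=(np.hypot(w[...,0]-x,w[...,1]-y)<r)&(w[...,2]>lo)&(w[...,2]<hi)
    P=w[m]; c,rad=cv2.minEnclosingCircle((P[:,:2]*1000).astype(np.float32)); A=np.c_[2*P[:,:2],np.ones(len(P))]
    print('n',len(P),'mid',((P.min(0)+P.max(0))/2).round(4),'span',np.ptp(P,axis=0).round(4),'mean',P.mean(0).round(4),'enc',np.round(c,1),round(rad,1))
    if save: cv2.imwrite(f'pics/{save}.png',cv2.resize(im[...,::-1],(768,576)))
    o=sensors.get_obs();print(o['time'],o['ee_pos'].round(4) if hasattr(o['ee_pos'],'round') else o['ee_pos'],o['wrist_force'])
E
python3 -c "
from h import *
rim(.446,-.128,save='fA')"
```

```text
n 591 mid [ 0.442  -0.128   0.0399] span [0.0295 0.0301 0.0057] mean [ 0.4423 -0.1278  0.0405] enc [ 442.  -128.2] 15.3
6.275 [ 0.4458 -0.1275  0.1759] [-0.67285962  0.88721966 -0.00774034]
```

View pics/fA.png

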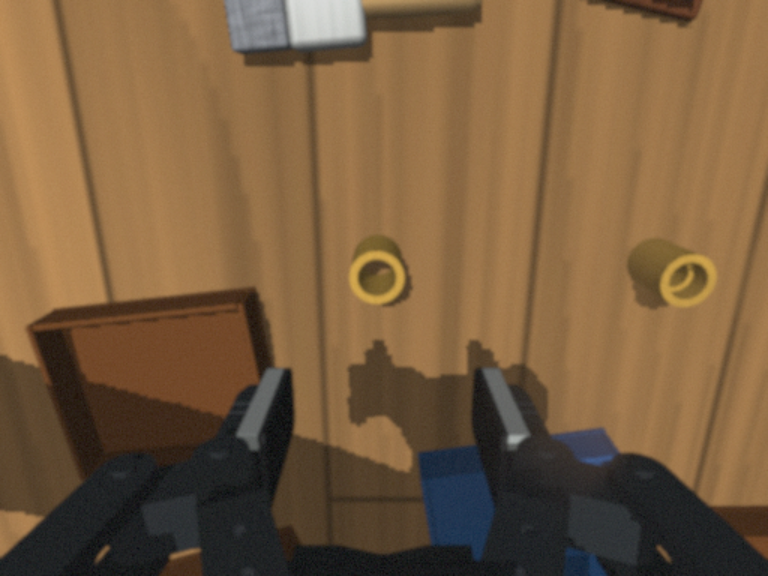

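The wrist view shows ferrule A's rim centred at (378,277) and B's at (687,280). Both are free-standing, and the brown tray edge is about 60 mm away. I descend on A.

{"name": "apply_moves", "arguments": {"motion": [{"xyz": [0, -3, 30], "twist": 0, "jaw": 0.3}, {"xyz": [0, -3, 75], "twist": 0, "jaw": 0.3}, {"xyz": [0, -3, 115], "twist": 0, "jaw": 0.3}, {"xyz": [0, -3, 140], "twist": 0, "jaw": 0.3}, {"xyz": [0, -3, 150], "twist": 0, "jaw": 0.3}]}}

```text
time: 6.9
ee_pos: [0.4423, -0.1267, 0.0249]
tcp_rot: [-179.9, -0.0, 90.1]
wrist_force: [-0.1, -0.2, 0.2]
opening: 0.0555
grasp_force: 0.0
```

{"name": "apply_moves", "arguments": {"motion": [{"xyz": [0, 0, 0], "twist": 0, "jaw": -0.1}, {"xyz": [0, 0, 0], "twist": 0, "jaw": -0.4}, {"xyz": [0, 0, 0], "twist": 0, "jaw": -0.6}, {"xyz": [0, 0, 0], "twist": 0, "jaw": -0.6}, {"xyz": [0, 0, 0], "twist": 0, "jaw": -0.6}], "grip_force": 30}}

```text
time: 7.52
ee_pos: [0.4437, -0.1281, 0.0273]
tcp_rot: [179.9, 0.0, 90.0]
wrist_force: [-1.2, 1.5, 6.9]
opening: 0.0295
grasp_force: 30.4
```

{"name": "apply_moves", "arguments": {"motion": [{"xyz": [0, 0, -10], "twist": 0, "jaw": -0.6}, {"xyz": [0, 0, -40], "twist": 0, "jaw": -0.6}, {"xyz": [10, 8, -80], "twist": 0, "jaw": -0.6}, {"xyz": [35, 30, -110], "twist": 0, "jaw": -0.6}, {"xyz": [65, 60, -125], "twist": 0, "jaw": -0.6}]}}

```text
time: 8.15
ee_pos: [0.5039, -0.0628, 0.154]
tcp_rot: [179.8, 0.0, 89.9]
wrist_force: [1.0, -0.5, -2.0]
opening: 0.029
grasp_force: 30.1
```

{"name": "apply_moves", "arguments": {"motion": [{"xyz": [28, 30, 0], "twist": 0, "jaw": -0.6}, {"xyz": [50, 60, 0], "twist": 0, "jaw": -0.6}, {"xyz": [62, 76, 0], "twist": 0, "jaw": -0.6}, {"xyz": [65, 80, 0], "twist": 0, "jaw": -0.6}, {"xyz": [65, 80, 0], "twist": 0, "jaw": -0.6}]}}

```text
time: 8.78
ee_pos: [0.5827, 0.0018, 0.1513]
tcp_rot: [-180.0, 0.0, 90.0]
wrist_force: [-0.5, -0.3, -1.0]
opening: 0.0294
grasp_force: 30.1
```

```bash
python3 -c "
from h import *
rim(.585,.040,lo=.0635,hi=.068,r=.02,save='p1')
rim(.583,.002,lo=.155,hi=.172,r=.03)"
```

```text
n 628 mid [0.585  0.0402 0.0656] span [0.0181 0.0184 0.0041] mean [0.585  0.0405 0.0654] enc [585.   40.3] 9.4
8.825 [0.5825 0.0015 0.1514] [-0.46212752  0.62304882 -1.27663589]
n 5252 mid [0.5827 0.0015 0.1635] span [0.0569 0.0308 0.017 ] mean [0.5828 0.005  0.1629] enc [582.7   8.5] 28.4
8.875 [0.5825 0.0014 0.1515] [ 0.04801174 -0.38153119 -0.98641435]
```

View pics/p1.png

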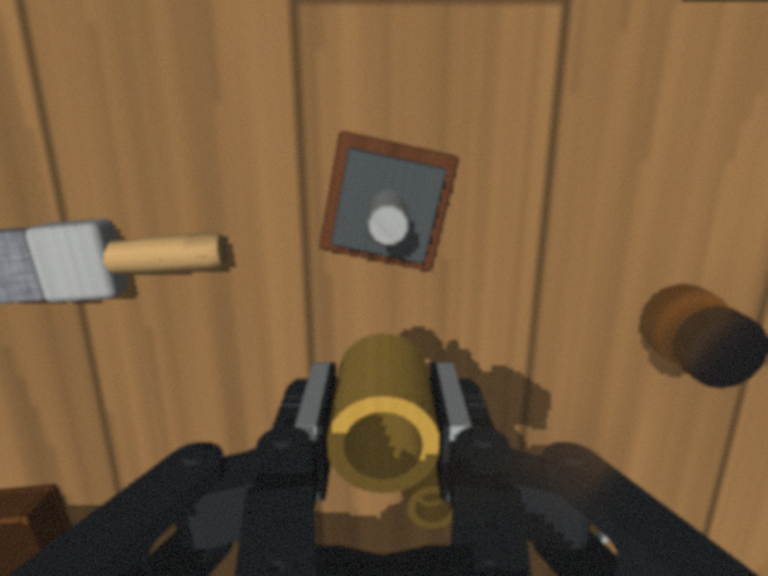

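The view shows the held ferrule's rim at about (385,443), tilt-free, and the pin top at (388,224). I compute the offset between them in this one camera.

Run:
```python
from h import *
p=camera_params('wrist'); im,d=camera('wrist'); w=cloud('wrist',d,p); i=im.astype(int)
np.savez('p2.npz',im=im,d=d)
o=sensors.get_obs(); print(o['ee_pos'].round(4),o['tcp_rot'])
yel=(i[...,0]-i[...,2]>50)
m=yel&(w[...,2]>.1)&(w[...,2]<.18)&(abs(w[...,0]-o['ee_pos'][0])<.0165)
P=w[m]; print('all ferrule z max',np.percentile(P[:,2],[2,50,90,98]).round(4))
top=np.percentile(P[:,2],95)
Q=P[abs(P[:,2]-top)<.003]; c,r=cv2.minEnclosingCircle((Q[:,:2]*1e3).astype(np.float32));print('rim',len(Q),c,r,((Q.min(0)+Q.max(0))/2).round(4))
# outer wall facing camera
Q=P[(P[:,2]<top-.006)&(P[:,1]>o['ee_pos'][1])]; A=np.c_[2*Q[:,:2],np.ones(len(Q))]; s=np.linalg.lstsq(A,(Q[:,:2]**2).sum(1),rcond=None)[0]; print('wall',len(Q),s[:2].round(4),np.sqrt(s[2]+s[:2]@s[:2]),'low end z',np.percentile(Q[:,2],1).round(4))
```

```text
[0.5825 0.0014 0.1516] [1.79997208e+02 5.83220129e-03 8.99619343e+01]
all ferrule z max [0.1274 0.1599 0.1651 0.1656]
rim 2197 (582.8128051757812, 1.2183541059494019) 15.676314353942871 [0.5829 0.0012 0.1653]
wall 1781 [0.5826 0.0016] 0.014656383254446728 low end z 0.1254
```

{"name": "apply_moves", "arguments": {"motion": [{"xyz": [20, 1, 0], "twist": 0, "jaw": -0.6}, {"xyz": [39, 2, 0], "twist": 0, "jaw": -0.6}, {"xyz": [39, 2, 30], "twist": 0, "jaw": -0.6}, {"xyz": [39, 2, 48], "twist": 0, "jaw": -0.6}, {"xyz": [39, 2, 52], "twist": 0, "jaw": -0.6}]}}

```text
time: 9.55
ee_pos: [0.5842, 0.0414, 0.0979]
tcp_rot: [-179.9, 0.0, 90.0]
wrist_force: [0.1, -0.5, -1.3]
opening: 0.0288
grasp_force: 30.1
```

{"name": "apply_moves", "arguments": {"motion": [{"xyz": [0, 0, 3], "twist": 0, "jaw": -0.6}, {"xyz": [0, 0, 6], "twist": 0, "jaw": -0.6}, {"xyz": [0, 0, 9], "twist": 0, "jaw": -0.6}, {"xyz": [0, 0, 12], "twist": 0, "jaw": -0.6}]}}

```text
time: 10.05
ee_pos: [0.5851, 0.0409, 0.0874]
tcp_rot: [180.0, -0.0, 90.0]
wrist_force: [0.1, 0.1, -2.1]
opening: 0.0293
grasp_force: 30.1
```

{"name": "apply_moves", "arguments": {"motion": [{"xyz": [0, 0, 3], "twist": 0, "jaw": -0.6}, {"xyz": [0, 0, 6], "twist": 0, "jaw": -0.6}, {"xyz": [0, 0, 9], "twist": 0, "jaw": -0.6}, {"xyz": [0, 0, 11], "twist": 0, "jaw": -0.6}]}}

```text
time: 10.55
ee_pos: [0.5849, 0.041, 0.076]
tcp_rot: [-180.0, 0.0, 90.0]
wrist_force: [-0.3, 0.2, -2.3]
opening: 0.0292
grasp_force: 30.1
```

{"name": "apply_moves", "arguments": {"motion": [{"xyz": [0, 0, 3], "twist": 0, "jaw": -0.6}, {"xyz": [0, 0, 6], "twist": 0, "jaw": -0.6}, {"xyz": [0, 0, 9], "twist": 0, "jaw": -0.6}, {"xyz": [0, 0, 12], "twist": 0, "jaw": -0.6}]}}

```text
time: 11.05
ee_pos: [0.585, 0.041, 0.0641]
tcp_rot: [180.0, 0.0, 90.0]
wrist_force: [-0.3, 0.3, -1.7]
opening: 0.0292
grasp_force: 30.1
```

{"name": "apply_moves", "arguments": {"motion": [{"xyz": [0, 0, 4], "twist": 0, "jaw": -0.6}, {"xyz": [0, 0, 8], "twist": 0, "jaw": -0.6}, {"xyz": [0, 0, 12], "twist": 0, "jaw": -0.6}, {"xyz": [0, 0, 15], "twist": 0, "jaw": -0.6}, {"xyz": [0, 0, 16], "twist": 0, "jaw": -0.6}]}}

```text
time: 11.68
ee_pos: [0.5849, 0.041, 0.048]
tcp_rot: [-180.0, 0.0, 90.0]
wrist_force: [0.4, -0.3, -1.1]
opening: 0.029
grasp_force: 30.1
```

{"name": "apply_moves", "arguments": {"motion": [{"xyz": [0, 0, 1], "twist": 0, "jaw": -0.6}, {"xyz": [0, 0, 2], "twist": 0, "jaw": -0.6}, {"xyz": [0, 0, 2.5], "twist": 0, "jaw": -0.6}]}}

```text
time: 12.05
ee_pos: [0.5851, 0.041, 0.0473]
tcp_rot: [179.9, -0.0, 90.0]
wrist_force: [-6.6, 0.1, 12.8]
opening: 0.0291
grasp_force: 31.4
```

A slides fully down to the block (contact at TCP z=0.047, the same offset as on the bench), so A is good and goes to the drawer.

{"name": "apply_moves", "arguments": {"motion": [{"xyz": [0, 0, -8], "twist": 0, "jaw": -0.6}, {"xyz": [0, 0, -28], "twist": 0, "jaw": -0.6}, {"xyz": [0, 0, -55], "twist": 0, "jaw": -0.6}, {"xyz": [0, 0, -80], "twist": 0, "jaw": -0.6}, {"xyz": [10, 0, -92], "twist": 0, "jaw": -0.6}]}}

```text
time: 12.68
ee_pos: [0.5856, 0.051, 0.1395]
tcp_rot: [179.9, -0.0, 89.9]
wrist_force: [0.7, 0.3, -2.0]
opening: 0.0296
grasp_force: 30.1
```

{"name": "apply_moves", "arguments": {"motion": [{"xyz": [30, -5, 0], "twist": 0, "jaw": -0.6}, {"xyz": [80, -10, 0], "twist": 0, "jaw": -0.6}, {"xyz": [135, -15, 0], "twist": 0, "jaw": -0.6}, {"xyz": [185, -20, 0], "twist": 0, "jaw": -0.6}, {"xyz": [215, -20, 0], "twist": 0, "jaw": -0.6}]}}

```text
time: 13.3
ee_pos: [0.564, 0.2689, 0.1372]
tcp_rot: [-180.0, -0.0, 90.1]
wrist_force: [-0.3, 0.1, -1.6]
opening: 0.0291
grasp_force: 30.1
```

{"name": "apply_moves", "arguments": {"motion": [{"xyz": [17, 0, 0], "twist": 0, "jaw": -0.6}, {"xyz": [17, 0, 15], "twist": 0, "jaw": -0.6}, {"xyz": [17, 0, 45], "twist": 0, "jaw": -0.6}, {"xyz": [17, 0, 70], "twist": 0, "jaw": -0.6}, {"xyz": [17, 0, 80], "twist": 0, "jaw": -0.6}]}}

```text
time: 13.92
ee_pos: [0.5641, 0.2811, 0.0552]
tcp_rot: [-179.8, 0.1, 89.9]
wrist_force: [-0.5, -0.1, -1.3]
opening: 0.0292
grasp_force: 30.1
```

{"name": "apply_moves", "arguments": {"motion": [{"xyz": [0, 0, 2], "twist": 0, "jaw": -0.6}, {"xyz": [0, 0, 4], "twist": 0, "jaw": -0.6}, {"xyz": [0, 0, 6], "twist": 0, "jaw": -0.6}, {"xyz": [0, 0, 7], "twist": 0, "jaw": -0.6}]}}

```text
time: 14.42
ee_pos: [0.5652, 0.2831, 0.0512]
tcp_rot: [180.0, -0.0, 90.0]
wrist_force: [0.7, -0.9, -1.8]
opening: 0.0291
grasp_force: 30.1
```

{"name": "apply_moves", "arguments": {"motion": [{"xyz": [0, 0, 1], "twist": 0, "jaw": -0.6}, {"xyz": [0, 0, 2], "twist": 0, "jaw": -0.6}, {"xyz": [0, 0, 3], "twist": 0, "jaw": -0.6}]}}

```text
time: 14.8
ee_pos: [0.5657, 0.2831, 0.0493]
tcp_rot: [179.9, -0.0, 90.0]
wrist_force: [-1.2, -2.6, 11.3]
opening: 0.0292
grasp_force: 31.3
```

Touched the floor. I release gently and rise.

{"name": "apply_moves", "arguments": {"motion": [{"xyz": [0, 0, -1], "twist": 0, "jaw": -0.25}, {"xyz": [0, 0, -1], "twist": 0, "jaw": -0.1}, {"xyz": [0, 0, -1], "twist": 0, "jaw": 0}, {"xyz": [0, 0, -1], "twist": 0, "jaw": 0}]}}

```text
time: 15.3
ee_pos: [0.5649, 0.283, 0.0486]
tcp_rot: [-180.0, 0.0, 90.0]
wrist_force: [-0.5, 0.4, 0.0]
opening: 0.0427
grasp_force: 0.0
```

{"name": "apply_moves", "arguments": {"motion": [{"xyz": [0, 0, -10], "twist": 0, "jaw": 0}, {"xyz": [0, 0, -40], "twist": 0, "jaw": 0}, {"xyz": [0, 0, -80], "twist": 0, "jaw": 0}, {"xyz": [0, 0, -110], "twist": 0, "jaw": 0}, {"xyz": [0, 0, -125], "twist": 0, "jaw": 0}]}}

```text
time: 15.92
ee_pos: [0.5655, 0.2833, 0.1764]
tcp_rot: [179.8, -0.1, 90.0]
wrist_force: [0.4, 0.1, -0.2]
opening: 0.0426
grasp_force: 0.0
```

```bash
python3 -c "
from h import *
rim(.565,.283,lo=.055,hi=.068,r=.026,save='d1')
rim(.6115,-.131,n='scene')"
```

```text
n 797 mid [0.5659 0.283  0.0599] span [0.0295 0.0296 0.0098] mean [0.5658 0.2834 0.0618] enc [565.5 282.8] 15.3
15.975 [0.5657 0.2834 0.1773] [-0.06698109 -1.33528878  0.88823866]
n 55 mid [ 0.6118 -0.1291  0.0406] span [0.0305 0.0301 0.0068] mean [ 0.6126 -0.1295  0.0402] enc [ 611.1 -130.6] 16.6
16.025 [0.5656 0.2833 0.1755] [ 0.15697847 -0.25224692 -0.63056946]
```

View pics/d1.png

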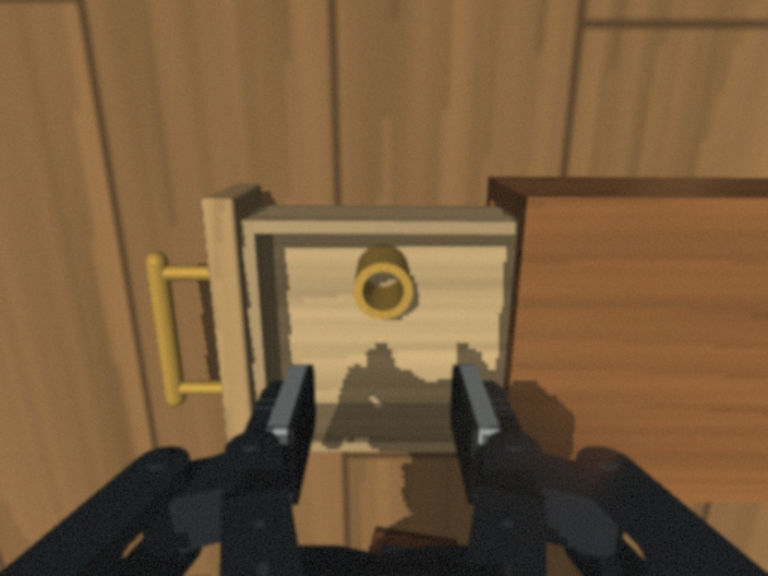

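A stands upright in the drawer, rim at (384,290). Next is ferrule B.

{"name": "apply_moves", "arguments": {"motion": [{"xyz": [-30, 0, 0], "twist": 0, "jaw": 0.2}, {"xyz": [-80, 5, 0], "twist": 0, "jaw": 0.3}, {"xyz": [-135, 15, 0], "twist": 0, "jaw": 0.3}, {"xyz": [-190, 25, 0], "twist": 0, "jaw": 0.3}, {"xyz": [-245, 35, 0], "twist": 0, "jaw": 0.3}]}}

```text
time: 16.65
ee_pos: [0.5995, 0.0362, 0.1721]
tcp_rot: [-179.9, 0.0, 90.0]
wrist_force: [1.1, 0.2, -0.0]
opening: 0.0556
grasp_force: 0.0
```

{"name": "apply_moves", "arguments": {"motion": [{"xyz": [-55, 5, 0], "twist": 0, "jaw": 0.3}, {"xyz": [-105, 10, 0], "twist": 0, "jaw": 0.3}, {"xyz": [-145, 10, 0], "twist": 0, "jaw": 0.3}, {"xyz": [-168, 10, 0], "twist": 0, "jaw": 0.3}, {"xyz": [-168, 10, 0], "twist": 0, "jaw": 0.3}]}}

```text
time: 17.27
ee_pos: [0.6096, -0.1309, 0.1727]
tcp_rot: [-179.9, -0.0, 89.9]
wrist_force: [0.0, -0.0, -0.0]
opening: 0.0553
grasp_force: 0.0
```

```bash
python3 -c "
from h import *
rim(.6115,-.131)"
```

```text
n 610 mid [ 0.6115 -0.1299  0.04  ] span [0.0291 0.0302 0.006 ] mean [ 0.6116 -0.1297  0.0405] enc [ 611.6 -129.9] 15.1
17.325 [ 0.6098 -0.1299  0.173 ] [-0.20998261 -0.22996912 -0.09139439]
```

{"name": "apply_moves", "arguments": {"motion": [{"xyz": [0, 2, 30], "twist": 0, "jaw": 0.3}, {"xyz": [0, 2, 75], "twist": 0, "jaw": 0.3}, {"xyz": [0, 2, 113], "twist": 0, "jaw": 0.3}, {"xyz": [0, 2, 138], "twist": 0, "jaw": 0.3}, {"xyz": [0, 2, 146], "twist": 0, "jaw": 0.3}]}}

```text
time: 17.95
ee_pos: [0.6111, -0.1283, 0.0259]
tcp_rot: [-179.8, -0.0, 90.1]
wrist_force: [0.3, -0.6, 0.7]
opening: 0.0559
grasp_force: 0.0
```

{"name": "apply_moves", "arguments": {"motion": [{"xyz": [0, 0, 0], "twist": 0, "jaw": -0.1}, {"xyz": [0, 0, 0], "twist": 0, "jaw": -0.4}, {"xyz": [0, 0, 0], "twist": 0, "jaw": -0.6}, {"xyz": [0, 0, 0], "twist": 0, "jaw": -0.6}, {"xyz": [0, 0, 0], "twist": 0, "jaw": -0.6}], "grip_force": 30}}

```text
time: 18.58
ee_pos: [0.6127, -0.13, 0.0291]
tcp_rot: [179.9, -0.0, 90.0]
wrist_force: [-0.6, 2.5, 6.1]
opening: 0.0294
grasp_force: 30.4
```

{"name": "apply_moves", "arguments": {"motion": [{"xyz": [0, 0, -10], "twist": 0, "jaw": -0.6}, {"xyz": [0, 0, -40], "twist": 0, "jaw": -0.6}, {"xyz": [15, -4, -80], "twist": 0, "jaw": -0.6}, {"xyz": [45, -10, -110], "twist": 0, "jaw": -0.6}, {"xyz": [85, -20, -125], "twist": 0, "jaw": -0.6}]}}

```text
time: 19.2
ee_pos: [0.5923, -0.0449, 0.1551]
tcp_rot: [179.9, 0.0, 89.9]
wrist_force: [0.6, 0.2, -1.9]
opening: 0.0293
grasp_force: 30.0
```

{"name": "apply_moves", "arguments": {"motion": [{"xyz": [28, -4, 0], "twist": 0, "jaw": -0.6}, {"xyz": [42, -7, 0], "twist": 0, "jaw": -0.6}, {"xyz": [47, -7, 0], "twist": 0, "jaw": -0.6}, {"xyz": [47, -7, 0], "twist": 0, "jaw": -0.6}]}}

```text
time: 19.7
ee_pos: [0.585, 0.0016, 0.1525]
tcp_rot: [-180.0, 0.0, 90.0]
wrist_force: [0.1, 0.3, -2.8]
opening: 0.0291
grasp_force: 29.9
```

```bash
cat > held.py <<'E'
from h import *
rim(.585,.0403,lo=.0635,hi=.068,r=.02)
p=camera_params('wrist'); im,d=camera('wrist'); w=cloud('wrist',d,p); i=im.astype(int)
o=sensors.get_obs(); x,y=o['ee_pos'][:2]
m=(i[...,0]-i[...,2]>50)&(w[...,2]>.1)&(w[...,2]<.19)&(abs(w[...,0]-x)<.0165)
P=w[m]; top=np.percentile(P[:,2],95)
Q=P[abs(P[:,2]-top)<.003]; c,r=cv2.minEnclosingCircle((Q[:,:2]*1e3).astype(np.float32));print('rim',len(Q),top.round(4),c,r)
Q=P[(P[:,2]<top-.006)&(P[:,1]>y)]; A=np.c_[2*Q[:,:2],np.ones(len(Q))]; s=np.linalg.lstsq(A,(Q[:,:2]**2).sum(1),rcond=None)[0]; print('wall',s[:2].round(4),'low',np.percentile(Q[:,2],1).round(4))
print(o['ee_pos'].round(4),o['tcp_rot'])
E
python3 held.py
```

```text
n 625 mid [0.5848 0.0405 0.0655] span [0.018  0.0184 0.0039] mean [0.585  0.0406 0.0654] enc [585.1  40.4] 9.4
19.75 [0.585  0.0013 0.1525] [-0.0044195  -0.17323458 -0.99023629]
rim 2154 0.1646 (585.4414672851562, 1.1330726146697998) 15.739683151245117
wall [0.5852 0.0012] low 0.1243
[0.5851 0.0012 0.1525] [-1.79974446e+02  1.42830174e-02  8.99518185e+01]
```

{"name": "apply_moves", "arguments": {"motion": [{"xyz": [20, 0, 0], "twist": 0, "jaw": -0.6}, {"xyz": [39, 0, 0], "twist": 0, "jaw": -0.6}, {"xyz": [39, 0, 30], "twist": 0, "jaw": -0.6}, {"xyz": [39, 0, 48], "twist": 0, "jaw": -0.6}, {"xyz": [39, 0, 52], "twist": 0, "jaw": -0.6}]}}

```text
time: 20.42
ee_pos: [0.5842, 0.0414, 0.0994]
tcp_rot: [-179.9, 0.0, 90.0]
wrist_force: [1.2, -0.8, -1.4]
opening: 0.029
grasp_force: 29.9
```

{"name": "apply_moves", "arguments": {"motion": [{"xyz": [0, 0, 3], "twist": 0, "jaw": -0.6}, {"xyz": [0, 0, 6], "twist": 0, "jaw": -0.6}, {"xyz": [0, 0, 9], "twist": 0, "jaw": -0.6}, {"xyz": [0, 0, 12], "twist": 0, "jaw": -0.6}]}}

```text
time: 20.92
ee_pos: [0.5852, 0.0409, 0.0889]
tcp_rot: [180.0, -0.0, 90.0]
wrist_force: [0.2, 0.3, -2.7]
opening: 0.0292
grasp_force: 29.9
```

{"name": "apply_moves", "arguments": {"motion": [{"xyz": [0, 0, 2], "twist": 0, "jaw": -0.6}, {"xyz": [0, 0, 4], "twist": 0, "jaw": -0.6}, {"xyz": [0, 0, 6], "twist": 0, "jaw": -0.6}, {"xyz": [0, 0, 7], "twist": 0, "jaw": -0.6}, {"xyz": [0, 0, 8], "twist": 0, "jaw": -0.6}]}}

```text
time: 21.55
ee_pos: [0.5851, 0.041, 0.0809]
tcp_rot: [180.0, -0.0, 90.0]
wrist_force: [-2.2, 0.4, 3.7]
opening: 0.029
grasp_force: 30.5
```

{"name": "apply_moves", "arguments": {"motion": [{"xyz": [0, 0, 1], "twist": 0, "jaw": -0.6}, {"xyz": [0, 0, 2], "twist": 0, "jaw": -0.6}]}}

```text
time: 21.8
ee_pos: [0.5852, 0.0411, 0.0806]
tcp_rot: [179.9, -0.0, 90.0]
wrist_force: [-7.2, -0.1, 16.4]
opening: 0.0293
grasp_force: 31.6
```

B stops with its lower end about 32 mm above the block, so it is narrowed and goes in the blue tin at (0.543, -0.314).

{"name": "apply_moves", "arguments": {"motion": [{"xyz": [0, 0, -8], "twist": 0, "jaw": -0.6}, {"xyz": [0, 0, -28], "twist": 0, "jaw": -0.6}, {"xyz": [0, 0, -50], "twist": 0, "jaw": -0.6}, {"xyz": [-20, 0, -65], "twist": 0, "jaw": -0.6}, {"xyz": [-60, -5, -68], "twist": 0, "jaw": -0.6}]}}

```text
time: 22.42
ee_pos: [0.5806, -0.0196, 0.148]
tcp_rot: [179.9, 0.0, 90.1]
wrist_force: [1.7, -0.4, -2.0]
opening: 0.0291
grasp_force: 30.1
```

{"name": "apply_moves", "arguments": {"motion": [{"xyz": [-50, -5, 0], "twist": 0, "jaw": -0.6}, {"xyz": [-105, -15, 0], "twist": 0, "jaw": -0.6}, {"xyz": [-160, -25, 0], "twist": 0, "jaw": -0.6}, {"xyz": [-210, -32, 0], "twist": 0, "jaw": -0.6}, {"xyz": [-250, -37, 0], "twist": 0, "jaw": -0.6}]}}

```text
time: 23.05
ee_pos: [0.5418, -0.272, 0.1467]
tcp_rot: [-180.0, 0.0, 89.9]
wrist_force: [1.6, 0.3, -2.2]
opening: 0.0296
grasp_force: 30.1
```

{"name": "apply_moves", "arguments": {"motion": [{"xyz": [-25, 0, 0], "twist": 0, "jaw": -0.6}, {"xyz": [-40, 0, 0], "twist": 0, "jaw": -0.6}, {"xyz": [-45, 0, 0], "twist": 0, "jaw": -0.6}, {"xyz": [-45, 0, 0], "twist": 0, "jaw": -0.6}]}}

```text
time: 23.55
ee_pos: [0.5433, -0.3134, 0.1467]
tcp_rot: [-180.0, -0.0, 90.0]
wrist_force: [-0.2, 0.1, -1.4]
opening: 0.029
grasp_force: 30.1
```

Run:
```python
from h import *
o=sensors.get_obs();print(o['time'],o['ee_pos'].round(4))
p=camera_params('wrist'); im,d=camera('wrist'); w=cloud('wrist',d,p); i=im.astype(int)
b=(i[...,2]>i[...,0]*1.4+10)
P=w[b&(w[...,2]>.024)&(w[...,2]<.036)]; print(len(P),np.percentile(P,[1,99],axis=0).round(4),cv2.minAreaRect((P[:,:2]*1e3).astype(np.float32)))
P=w[b&(w[...,2]<.012)]; print('floor',len(P),np.percentile(P,[1,50,99],axis=0).round(4))
cv2.imwrite('pics/tin.png',cv2.resize(im[...,::-1],(768,576)))
```

```text
23.55 [ 0.5433 -0.3134  0.1467]
2992 [[ 0.4733 -0.3691  0.0242]
 [ 0.6122 -0.2508  0.032 ]] ((542.84765625, -313.0755310058594), (128.88502502441406, 109.66822052001953), 8.90811824798584)
floor 16568 [[ 0.4788 -0.367   0.0032]
 [ 0.5444 -0.3093  0.0048]
 [ 0.6061 -0.2612  0.0106]]
```

View pics/tin.png

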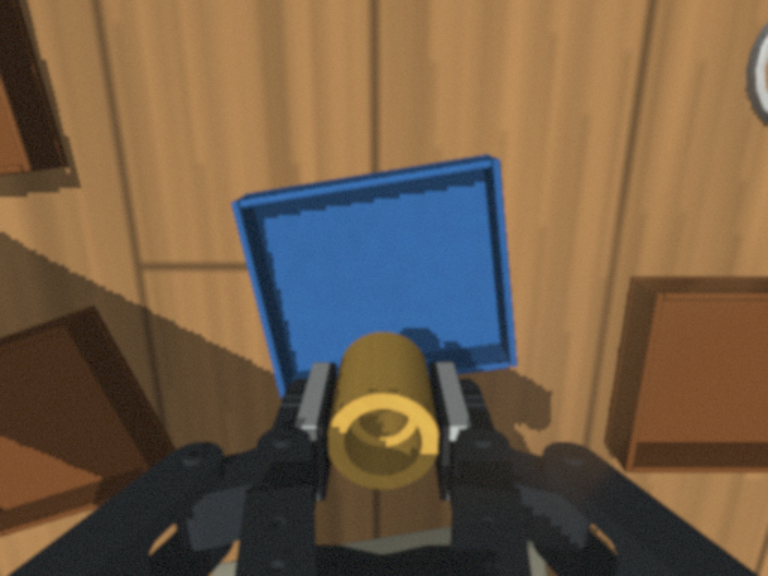

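The tool is centred over the blue tin (centre (0.543, -0.313), floor z about 0.004). The ledge inside B is visible at (400,430), which confirms the fit test. I lower it.

{"name": "apply_moves", "arguments": {"motion": [{"xyz": [0, 0, 25], "twist": 0, "jaw": -0.6}, {"xyz": [0, 0, 60], "twist": 0, "jaw": -0.6}, {"xyz": [0, 0, 88], "twist": 0, "jaw": -0.6}, {"xyz": [0, 0, 104], "twist": 0, "jaw": -0.6}, {"xyz": [0, 0, 108], "twist": 0, "jaw": -0.6}]}}

```text
time: 24.22
ee_pos: [0.5429, -0.3133, 0.0382]
tcp_rot: [-179.9, -0.0, 90.0]
wrist_force: [0.9, -0.5, -2.5]
opening: 0.0293
grasp_force: 30.0
```

{"name": "apply_moves", "arguments": {"motion": [{"xyz": [0, 0, 1], "twist": 0, "jaw": -0.6}, {"xyz": [0, 0, 2], "twist": 0, "jaw": -0.6}, {"xyz": [0, 0, 3], "twist": 0, "jaw": -0.6}, {"xyz": [0, 0, 4], "twist": 0, "jaw": -0.6}]}}

```text
time: 24.72
ee_pos: [0.5431, -0.3141, 0.0351]
tcp_rot: [180.0, 0.0, 90.0]
wrist_force: [-1.0, -0.4, -1.7]
opening: 0.029
grasp_force: 30.0
```

{"name": "apply_moves", "arguments": {"motion": [{"xyz": [0, 0, 1], "twist": 0, "jaw": -0.6}, {"xyz": [0, 0, 2], "twist": 0, "jaw": -0.6}, {"xyz": [0, 0, 3], "twist": 0, "jaw": -0.6}, {"xyz": [0, 0, 3], "twist": 0, "jaw": -0.6}]}}

```text
time: 25.22
ee_pos: [0.543, -0.314, 0.0331]
tcp_rot: [180.0, 0.0, 90.0]
wrist_force: [-3.5, 2.6, 7.6]
opening: 0.0291
grasp_force: 30.9
```

Touched the floor. I release and rise.

{"name": "apply_moves", "arguments": {"motion": [{"xyz": [0, 0, -0.5], "twist": 0, "jaw": -0.25}, {"xyz": [0, 0, -0.5], "twist": 0, "jaw": -0.1}, {"xyz": [0, 0, -0.5], "twist": 0, "jaw": 0}, {"xyz": [0, 0, -0.5], "twist": 0, "jaw": 0}]}}

```text
time: 25.72
ee_pos: [0.543, -0.314, 0.0321]
tcp_rot: [-180.0, -0.0, 90.0]
wrist_force: [-0.1, 0.3, 0.4]
opening: 0.0425
grasp_force: 0.0
```

{"name": "apply_moves", "arguments": {"motion": [{"xyz": [0, 0, -10], "twist": 0, "jaw": 0}, {"xyz": [0, 0, -40], "twist": 0, "jaw": 0}, {"xyz": [0, 0, -80], "twist": 0, "jaw": 0}, {"xyz": [0, 0, -110], "twist": 0, "jaw": 0}, {"xyz": [0, 0, -125], "twist": 0, "jaw": 0}]}}

```text
time: 26.35
ee_pos: [0.5436, -0.3143, 0.1599]
tcp_rot: [179.9, 0.1, 90.0]
wrist_force: [-0.0, 0.7, -0.1]
opening: 0.0425
grasp_force: 0.0
```

{"name": "apply_moves", "arguments": {"motion": [{"xyz": [0, 0, 0], "twist": 0, "jaw": 0}, {"xyz": [0, 0, 0], "twist": 0, "jaw": 0}]}}

```text
time: 26.6
ee_pos: [0.5426, -0.3137, 0.1558]
tcp_rot: [-179.9, -0.1, 90.0]
wrist_force: [1.0, 0.3, 0.2]
opening: 0.0423
grasp_force: 0.0
```

Run:
```python
from h import *
rim(.543,-.313,lo=.036,hi=.05)
for n in ['scene','side']:
    rim(.565,.283,lo=.055,hi=.07,n=n,save='end_'+n)
```

```text
n 831 mid [ 0.5432 -0.3145  0.0413] span [0.0293 0.0301 0.0107] mean [ 0.5432 -0.314   0.0436] enc [ 543.1 -314.7] 15.3
26.65 [ 0.5425 -0.3137  0.1556] [ 0.61096564  0.34413564 -0.7802315 ]
n 58 mid [0.5675 0.2825 0.0614] span [0.0312 0.033  0.0126] mean [0.5679 0.2825 0.0611] enc [565.6 283.5] 17.8
26.7 [ 0.5425 -0.3137  0.1557] [-0.05844872 -0.96531495 -0.67555177]
n 51 mid [0.5662 0.281  0.0604] span [0.0314 0.0301 0.0107] mean [0.5652 0.2806 0.0606] enc [565.7 281. ] 16.5
26.75 [ 0.5426 -0.3138  0.1559] [ 0.1888442  -0.35731759 -0.16047268]
```

View pics/end_scene.png

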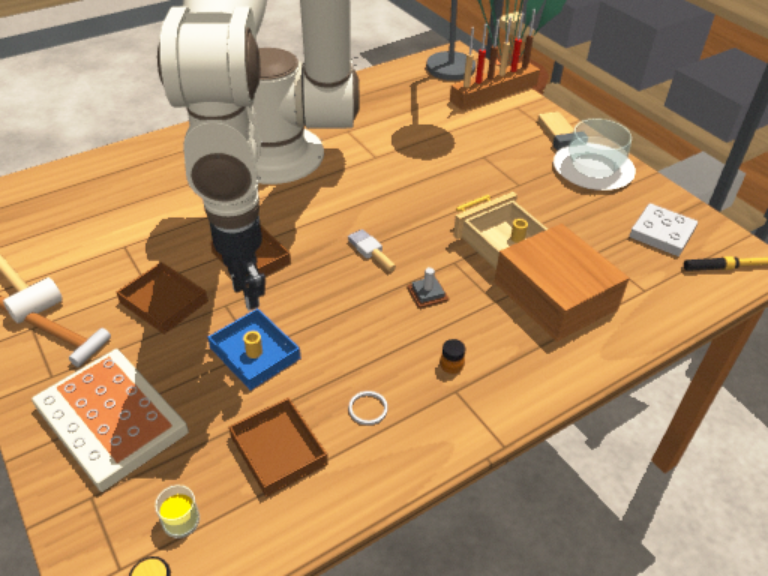

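The final picture shows A upright in the open drawer at (518,230), B upright in the blue tin at (253,344), and the jar, bangle and brush in place. I hand in.

```bash
python3 -c "
from workcell import bot
print(bot.job_done())"
```

```text
the job is handed in; nothing more can be done
None
```

The job is handed in at 26.8 s: the drawer is out at its stop, ferrule A slid right down to the block and stands in the drawer, and ferrule B stuck 32 mm up and stands in the blue tin; one wrist-force reading, taken as I lowered onto the drawer handle, was 116.5 N against the 120 N limit, and I could not see the peak between readings.

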